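# Nip a camera barrel into a capstan clamp

### The arm

A 6-joint arm with a two-finger parallel gripper is mounted at the origin on the work surface. World frame = base frame: x ahead of the robot, y to its left, z up, the work surface at z = 0. Lengths are in m, angles in rad, forces in N, time in s.
With the tool pointing down it reaches from about 0.325 to 0.775 m from the base axis. Payload 5.5 kg.
Tool frame: the origin (TCP) lies at the very end of the fingers, on their centre line; the grasp point (between the pads) lies 19 mm behind it (grip_depth is the z of the grasp point in the tool frame, in m); z points along the fingers, y is the direction in which the jaws open and shut (so a half turn about z gives the same grasp; the last joint's range is limited). The gripper opens to 85 mm and grips with 20 to 120 N. Pads are 22 mm wide; open, the fingers measure 114 mm over their backs; the gripper's body (76 mm by 85 mm) begins 54 mm behind the grasp point. The pads swing forward as they close: fully open they stand 13 mm farther back than shut.
Start: joints at [-1.282, 0.091, 1.231, -0, 1.82, -0.057], TCP at [0.203, -0.564, 0.231] pointing down, gripper open.
Joint ranges: [-2.87, 2.87], [-0.86, 2.18], [0.17, 2.46], [-1.51, 4.65], [0.06, 2.69], [-2.65, 2.65]. Speed limits (rad/s): [2.57, 2.57, 3.01, 3.14, 3.14, 3.14].

### API

Orientations are given as a 3x3 rotation matrix whose columns are the frame's x, y, z axes.
In Python, from station import sense, camera, camera_info, job_done, grip_depth gives the robot as it stands.
- The arm moves only by the shell command python3 -m inch 'ROWS' [FORCE]. ROWS is JSON, a list that holds one entry, the list of rows, each a list of 7 numbers: the turn, a rotation vector about the tool's x, y, z in degrees, then the shift along the tool's x, y, z in m, then the opening, from 0 (shut) to 1 (fully open). In form: [[[ax, ay, az, tx, ty, tz, claw], ...]]. A call has 1 to 5 rows; each row shifts and turns the pose as measured when the row begins, along the tool's axes as they then stand; what a row does not reach is not made up. A row lasts 1/12 s, in which the tool goes at most 41.7 mm and 7.16 degrees, less where a joint would pass 70% of its speed; a pose out of reach is approached as far as the arm can. A call with a gripper value outside its range is refused whole. The fingers move at their own pace and stop on an object; FORCE is the grip in N (left out, the last holds). Time passes only in rows, so rows that do not move let the fingers close. It gives the time, the measured TCP pose, the force and the opening at its end, in the units of the state.
- sense(): the state, without advancing time (a new reading comes with each control period).
- camera(name): name is "side" or "top" or "wrist"; returns the picture (420x560x3 uint8, red, green, blue); there is no depth.
- camera_info(name): a dict with "camera_matrix" (3x3 intrinsics, pixels), "dist_coeffs" ([k1, k2, p1, p2, k3] as OpenCV has them; the pictures are not rectified), "R" (3x3) and "t" (3): a world point X has camera coordinates R X + t. Camera axes: x right, y down, z forward; pixel columns grow to the right and rows downward; lengths in m; the calibration is good to about 2 mm. A picture is of the moment at which its call begins: read the wrist's pose just before it. camera_info takes no time and is no camera call; for the wrist camera it gives the pose at the moment of the call.
- job_done(): hands the job in, once; it reports no verdict.
The state is a dict: "time": time; "qpos": joint angles; "dq": joint speeds; "tau": joint torques, N m; "tcp_pos": TCP position; "orientation": TCP orientation; "force": force on the tool from outside, world axes, zero at the start; "ft_torque": the same for the moment, N m; "width": opening from 0.0 (shut) to 1.0 (fully open).
Only numpy, scipy, OpenCV 4.12 (cv2) and the standard library are available. Lean on these libraries where they do the work, as an engineer would, in place of code of your own. Each camera call takes 0.05 s, during which the arm holds its last target. There are 200 camera calls.

### The job

Stand the thick camera barrel upright on the bed of the blue clamp, between its jaw and its V stop, and let go of it. Then wind the jaw in by pushing the spokes of the capstan clockwise (seen from above), one spoke after another, until the barrel is seated in the V and gripped firmly, at about 25 N, without crushing it or shoving the spokes harder than 25 N. Leave the slim barrel and the rest of the bench as they are and end with your hand clear.

Things in the scene. Friction and masses are not known exactly. Their poses are not given: they have to be found in the camera images.
- barrel: the barrel to clamp: black upright cylinder, 40 mm in diameter, 75 mm tall, about 0.15 kg, with a thin metal band and a lens on top; the thicker and taller of the two barrels. Origin: centre of its underside, z along its axis. It starts standing loose on the bench
- clamp: the fixed blue clamp. Origin: on the bench under the middle of its bed; its y axis runs along the bed from the capstan end (-y) to the V stop end (+y), z up. Bed 300 mm along y, 90 mm wide (x), top 30 mm above the bench. The capstan's axis is at x 0, y -90 mm
- guard (a point): middle of the top of a clear flat guard plate over the half of the capstan nearer the jaw; clamp's axes. 4 mm thick, top 109 mm above the bench; in the clamp's frame it spans x -93 to 93, y -91 to 1 mm, on two thin posts at x -88 and 88, y -4 mm. The spokes pass under it, no finger can: the open half is where clamp y is below -92 mm
- hub (a point): point on the capstan's vertical axis at the spokes' centre lines, 85 mm above the bench; clamp's axes. Four equal spokes, 10 mm rods reaching 75 mm from the axis to 16 mm black balls, on a hub of 19 mm radius. Below the spokes it is free down to 57 mm above the bench within 34 mm of the axis, and to 30 mm over the bed
- capstan (a joint): capstan angle q (rad), growing clockwise from above (tightening), 0 to 5, at first 0 to 0.6. At 0 the spokes point along the clamp's +x, +y, -x, -y; at q each is turned q clockwise. 1 rad moves the jaw 9 mm. Friction resists with 0.40 N m (8 N pushed squarely 50 mm from the axis) and holds it where it is left; a grip of F newtons adds 0.009 F N m. Spun fast it hits the barrel hard
- jaw: sliding jaw, 60 mm wide, 40 mm long, top 27 mm above the bed, with a flat upright face of hard rubber that gives 1.6 mm at 40 N. Origin: middle of the lower edge of that face, at bed height, with the clamp's axes; the face looks to +y, at the V stop. Only the capstan can move it
- seat (a point): point of the bed's top (30 mm above the bench) where the axis of a barrel seated in the V stop stands on average; clamp's axes. The V stop (dark steel, 24 mm high, 56 mm wide, two 45 degree faces open to -y) is bolted up to 5 mm nearer or farther along y. A barrel set down 10 mm short (-y) is pushed home by the jaw; the grip then builds up in under 2 mm of jaw travel: firm from 12 N, crushed above 40 N
- slim_barrel: another barrel, only 26 mm in diameter and 55 mm tall, standing near the first; leave it. Origin: centre of its underside
- puck: bystander: black rubber puck, 32 mm in diameter, 14 mm high
- board: bystander: small green board 60 x 40 x 8 mm
- screwdriver: bystander: screwdriver, 170 mm long
- pliers: bystander: pliers with red grips, about 145 mm long
- multimeter: bystander: orange multimeter 150 x 85 x 42 mm
- flux_jar: bystander: small jar, 52 mm in diameter, 60 mm high

How it is judged:
On the way, in this order (a step that is already met when the one before it is completed fails the run):
1. the barrel stands upright on the bed between jaw and V stop, let go (z of barrel in the frame of seat between -0.004 and 0.004 m and angle between barrel's own z axis and vertical below 0.1 rad and y of barrel in the frame of seat between -0.045 and 0.01 m and x of barrel in the frame of seat between -0.012 and 0.012 m and contact force between the fingers and barrel below 0.1 N and contact force between jaw and barrel below 2 N), for 0.2 s.
2. the jaw, wound in by the capstan, grips the barrel (contact force between jaw and barrel above 12 N), for 0.2 s.
At the end, for the whole second after the job is handed in: The thick barrel stands upright (within 0.1 rad) on the clamp's bed, in the V stop (its axis within 4 mm of the bed's middle line and within 8 mm of the seat point along the bed), gripped by the jaw with 12 to 40 N; barrel and capstan are at rest (z of barrel in the frame of seat between -0.004 and 0.004 m and angle between barrel's own z axis and vertical below 0.1 rad and x of barrel in the frame of seat between -0.004 and 0.004 m and y of barrel in the frame of seat between -0.008 and 0.008 m and contact force between jaw and barrel between 12 and 40 N and linear speed of barrel below 0.01 m/s and velocity of joint capstan between -0.05 and 0.05 rad/s); the robot touches nothing.
It fails at once if the barrel is crushed: the jaw presses it with more than 40 N (contact force between jaw and barrel above 40 N).
It fails at once if the clamp or its spokes are shoved with more than 25 N (contact force between any of the fingers, the arm and clamp above 25 N).
It fails at once if a bystander is moved more than 30 mm (distance of any of slim_barrel, puck, board, screwdriver, pliers, multimeter, flux_jar from where it was at the start of the episode above 0.03 m).
It also fails if it takes over 72 s, if anything falls off the work surface, if the arm or the gripper's body presses on something with over 40 N, if the wrist force passes 120 N, or if a joint passes its speed limit or range.

## Working session

There is one attempt and no reset: what is moved stays moved. The work goes in short steps, Python scripts to look and compute and a shell command to move; the robot and the scene stay as the last step left them, time stands still between calls to the robot, and variables do not carry over. Pictures are saved under pics/ and viewed, about 8 in all and at most 12, crops included, and the job is handed in when it is done.

```bash
mkdir -p pics; ls; python3 - <<'E'
from station import *
import cv2,numpy as np
print(sense(),grip_depth)
a=[]
for n in("top","side"):
    im=camera(n); cv2.imwrite(f"pics/{n}0.png",im[:,:,::-1]); i=camera_info(n); print(n,i)
E
```

```text
pics
{'time': 0.0, 'qpos': array([-1.28171278e+00,  9.18688163e-02,  1.23192148e+00, -6.19340369e-06,
        1.81981815e+00, -5.66939686e-02]), 'dq': array([ 0.00111483, -0.00179664, -0.00070315,  0.00014291, -0.00069042,
       -0.00027534]), 'tau': array([ 1.21136522e-04, -4.58731270e+01, -4.18026352e+01, -1.97131442e-05,
        1.14510732e-02, -3.62303425e-06]), 'tcp_pos': array([ 0.20327139, -0.56420032,  0.23012482]), 'orientation': array([[ 9.40812761e-01,  3.38926263e-01, -5.80401415e-04],
       [ 3.38926743e-01, -9.40810787e-01,  1.93043125e-03],
       [ 1.08225938e-04, -2.01288791e-03, -9.99997968e-01]]), 'force': array([-0.38084115, -0.34681576,  0.30995758]), 'ft_torque': array([ 0.00429097,  0.00452539, -0.02844985]), 'width': 0.9999902162208308} -0.0187
top {'camera_matrix': array([[391.51906278,   0.        , 274.69622626],
       [  0.        , 391.51906278, 211.91994919],
       [  0.        ,   0.        ,   1.        ]]), 'dist_coeffs': array([0.03931221, 0.        , 0.        , 0.        , 0.        ]), 'R': array([[-0.00783838, -0.9997015 ,  0.02314004],
       [-0.99565661,  0.00565563, -0.09292968],
       [ 0.09277107, -0.02376796, -0.99540374]]), 't': array([0.05854464, 0.58957521, 0.9564587 ])}
side {'camera_matrix': array([[452.28098649,   0.        , 279.97204359],
       [  0.        , 452.28098649, 207.71251978],
       [  0.        ,   0.        ,   1.        ]]), 'dist_coeffs': array([0.01084383, 0.        , 0.        , 0.        , 0.        ]), 'R': array([[-0.86639358, -0.49925179,  0.01047948],
       [-0.30646917,  0.51503876, -0.80050717],
       [ 0.3942573 , -0.69676591, -0.59923155]]), 't': array([0.52910043, 0.22762251, 1.16335823])}
```

View pics/top0.png

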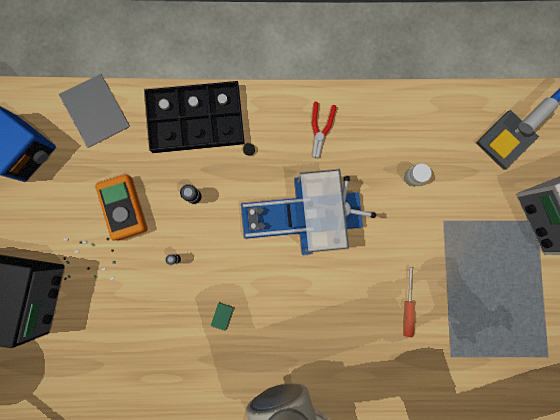

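View pics/side0.png

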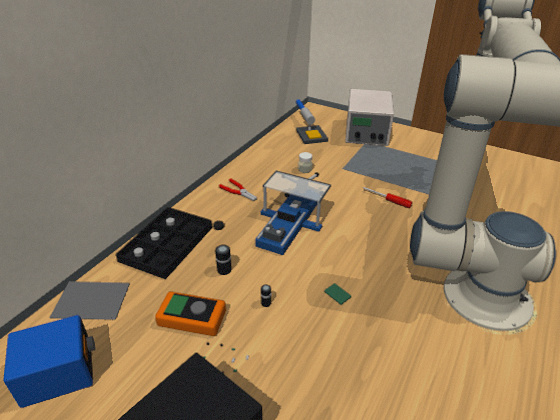

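```bash
cat >h.py <<'E'
from station import *
import cv2,numpy as np
def ray(info,px,z):
    px=np.array(px,float).reshape(-1,1,2)
    u=cv2.undistortPoints(px,info["camera_matrix"],info["dist_coeffs"]).reshape(-1,2)
    d=np.c_[u,np.ones(len(u))]@info["R"]; c=-info["R"].T@info["t"]
    return c+d*((z-c[2])/d[:,2])[:,None]
def proj(info,X):
    r,_=cv2.Rodrigues(info["R"]); return cv2.projectPoints(np.array(X,float).reshape(-1,1,3),r,info["t"],info["camera_matrix"],info["dist_coeffs"])[0].reshape(-1,2)
E
python3 - <<'E'
from h import *
im=cv2.imread("pics/top0.png"); c=im[155:270,150:385]
cv2.imwrite("pics/c1.png",cv2.resize(c,None,fx=3.4,fy=3.4,interpolation=cv2.INTER_CUBIC))
i=camera_info("top")
hsv=cv2.cvtColor(im,cv2.COLOR_BGR2HSV)
m=((hsv[:,:,0]>95)&(hsv[:,:,0]<125)&(hsv[:,:,1]>120)).astype(np.uint8)
m[:, :230]=0; m[:,380:]=0; m[:150]=0; m[270:]=0
cs,_=cv2.findContours(m,cv2.RETR_EXTERNAL,cv2.CHAIN_APPROX_NONE)
for k in cs:
    if cv2.contourArea(k)>30: print(cv2.minAreaRect(k),cv2.boundingRect(k))
# left edge of blue bed corners
print(ray(i,[(190,193)],.075),ray(i,[(172,259)],.055))
E
```

```text
((353.6803283691406, 220.48361206054688), (13.761433601379395, 15.02893352508545), 84.80557250976562) (346, 214, 16, 15)
((275.5132141113281, 228.87672424316406), (52.143348693847656, 67.3094482421875), 87.99044799804688) (241, 202, 70, 53)
((352.5, 201.0), (16.0, 13.0), 90.0) (346, 193, 14, 17)
((298.248291015625, 187.97930908203125), (20.429189682006836, 6.1453657150268555), 85.2363510131836) (295, 178, 8, 21)
[[0.63186754 0.2571328  0.075     ]] [[0.47572634 0.30159711 0.055     ]]
```

View pics/c1.png

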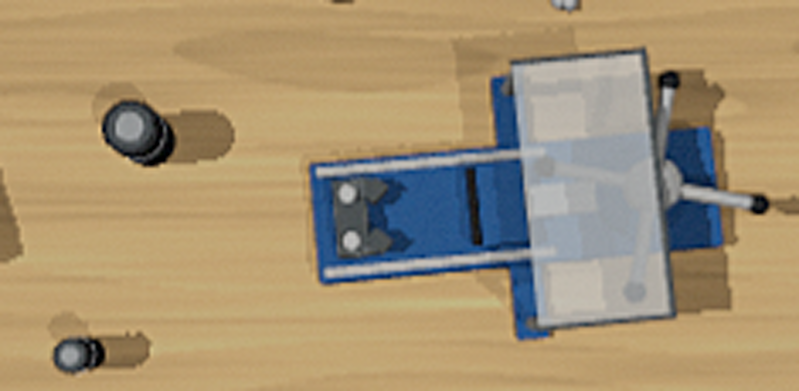

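```bash
cat >>h.py <<'E'
E
python3 - <<'E'
from h import *
i=camera_info("top")
f=lambda L,z:ray(i,np.array(L)/3.4+[150,155]-.35,z)
b=f([(310,163),(322,283),(712,127),(722,245)],.03)
g=f([(510,60),(645,48),(674,315),(538,328)],.109)
s=f([(670,80),(760,204),(635,292)],.085)
print(b,g,s,sep="\n")
print("barrel",f([(130,127)],.075),"slim",f([(73,353)],.055))
y=(b[0]+b[1]-b[2]-b[3])[:2]; L=np.linalg.norm(y)/2; y/=np.linalg.norm(y); o=b.mean(0)[:2]; x=np.array([y[1],-y[0]])
print("bed",L,np.linalg.norm(b[0]-b[1]),"o",o,"yaxis",y,"ang",np.degrees(np.arctan2(x[1],x[0])))
gy=(g[0]+g[3]-g[1]-g[2])[:2];gc=g.mean(0)[:2]; gx=(g[3]+g[2]-g[0]-g[1])[:2]
print("guard c in clamp",(gc-o)@x,(gc-o)@y,np.linalg.norm(gy)/2,np.linalg.norm(gx)/2, -gx/np.linalg.norm(gx))
hub=o-.09*y; print("hub",hub, "balls mid",(s[0]+s[2])[:2]/2)
for p in s: d=p[:2]-hub; print(np.linalg.norm(d),np.degrees(np.arctan2(d@y,d@x)))
for n,p,z in (("jaw",(475,205),.057),("V",(335,218),.054),("Vtips",(390,212),.054)):
    q=f([p],z)[0][:2]-o; print(n,q@x,q@y)
E
```

```text
[[ 0.61358807  0.13924065  0.03      ]
 [ 0.52535535  0.13047124  0.03      ]
 [ 0.63891268 -0.15865819  0.03      ]
 [ 0.55125154 -0.16359063  0.03      ]]
[[ 0.67446476 -0.00222464  0.109     ]
 [ 0.68240393 -0.09494675  0.109     ]
 [ 0.50008158 -0.11027997  0.109     ]
 [ 0.4920227  -0.01853236  0.109     ]]
[[ 0.66445807 -0.11666195  0.085     ]
 [ 0.57671246 -0.17730826  0.085     ]
 [ 0.51612744 -0.08870607  0.085     ]]
barrel [[0.63428169 0.26215424 0.075     ]] slim [[0.47699754 0.30369902 0.055     ]]
bed 0.29708628079086447 0.08866743651944581 o [ 0.58227691 -0.01313423] yaxis [-0.08620526  0.9962774 ] ang 4.945335677491555
guard c in clamp 0.0012098377818253424 -0.04362840341030995 0.09258106699911066 0.1830670760246929 [0.99625888 0.08641898]
hub [ 0.59003538 -0.1027992 ] balls mid [ 0.59029275 -0.10268401]
0.07570278517019727 -15.496925113600133
0.07569082328631721 -105.08322215844291
0.07523962445567849 164.25883096045763
jaw 0.00010462599069650196 0.03289258824846984
V 0.0002842999382047072 0.13348169667090987
Vtips 0.0009455516740746646 0.09391149842715016
```

```bash
R='[0,0,-6.85,0,0,0,1]'; python3 -m inch '[[[0,0,-6.85,0,0,0,1],[0,0,-6.85,0,0,0,1],[0,0,-6.85,0,0,0,1],[0,0,-6.85,0,0,0,1],[0,0,-6.85,0,0,0,1]]]'; python3 -m inch '[[[0,0,-6.85,0,0,0,1],[0,0,-6.85,0,0,0,1],[0,0,-6.85,0,0,0,1],[0,0,-6.85,0,0,0,1],[0,0,-6.85,0,0,0,1]]]'; python3 -m inch '[[[0,0,-6.85,0,0,0,1],[0,0,-3,0,0,0,1]]]'
cat >>h.py <<'E'
def delta(p,yaw_y=4.95):
    s=sense(); R=s["orientation"]; 
    d=R.T@(np.array(p)-s["tcp_pos"]); y=np.degrees(np.arctan2(R[1,1],R[0,1]))
    print("t",s["time"].round(2) if hasattr(s["time"],"round") else s["time"],"tcp",s["tcp_pos"].round(4),"yawY",y.round(2),"az needed",round(-((yaw_y-y+180)%360-180),2),"shift",d.round(4),"F",s["force"].round(2),"w",round(s["width"],3),"tilt",R[:,2].round(3))
E
python3 -c "
from h import *
delta([.634,.262,.2])"
```

```text
time: 0.52
tcp_pos: [0.203, -0.5633, 0.2267]
orientation: [[0.569, 0.822, -0.002], [0.822, -0.569, 0.008], [0.005, -0.006, -1.0]]
force: [0.3, 0.0, -0.4]
width: 1.0
time: 0.93
tcp_pos: [0.2027, -0.5624, 0.2231]
orientation: [[-0.02, 1.0, -0.004], [1.0, 0.02, 0.014], [0.014, -0.004, -1.0]]
force: [-0.1, 0.4, 0.8]
width: 0.998
time: 1.1
tcp_pos: [0.2026, -0.562, 0.2216]
orientation: [[-0.202, 0.979, -0.005], [0.979, 0.202, 0.016], [0.017, -0.001, -1.0]]
force: [-0.4, -0.5, 0.1]
width: 1.002
t 1.1 tcp [ 0.2026 -0.562   0.2216] yawY 11.65 az needed 6.7 shift [0.7194 0.5889 0.0327] F [-0.39 -0.45  0.14] w 1.002 tilt [-0.005  0.016 -1.   ]
```

```bash
for i in 1; do python3 -m inch '[[[0,0,2,0.031,0.0254,0,1],[0,0,2,0.031,0.0254,0,1],[0,0,2,0.031,0.0254,0,1],[0,0,0.5,0.031,0.0254,0,1],[0,0,0,0.031,0.0254,0,1]]]'; done; python3 -c "
from h import *
delta([.634,.262,.2])"
```

```text
time: 1.52
tcp_pos: [0.3046, -0.3899, 0.2157]
orientation: [[-0.076, 0.997, -0.012], [0.997, 0.076, 0.026], [0.027, -0.01, -1.0]]
force: [0.8, -0.5, 0.4]
width: 1.0
t 1.5167 tcp [ 0.3046 -0.3899  0.2157] yawY 4.36 az needed -0.59 shift [0.6244 0.3782 0.0289] F [ 0.79 -0.5   0.4 ] w 1.0 tilt [-0.012  0.026 -1.   ]
```

```bash
python3 -m inch '[[[0,0,0,0.035,0.021,-0.002,1],[0,0,0,0.035,0.021,-0.002,1],[0,0,0,0.035,0.021,-0.002,1],[0,0,0,0.035,0.021,-0.002,1],[0,0,0,0.035,0.021,-0.002,1]]]' >/dev/null; python3 -m inch '[[[0,0,0,0.035,0.021,-0.002,1],[0,0,0,0.035,0.021,-0.002,1],[0,0,0,0.035,0.021,-0.002,1],[0,0,0,0.035,0.021,-0.002,1],[0,0,0,0.035,0.021,-0.002,1]]]'; cat >>h.py <<'E'
def level():
    R=sense()["orientation"]; t=R.T@np.array([0,0,-1.]); r=np.cross([0,0,1],t); print("level ax,ay deg",np.degrees(r[:2]).round(2))
E
python3 -c "
from h import *
delta([.634,.262,.2]);level()"
```

```text
time: 2.35
tcp_pos: [0.4868, -0.0154, 0.2393]
orientation: [[-0.073, 0.997, -0.015], [0.997, 0.074, 0.03], [0.031, -0.013, -0.999]]
force: [-0.1, -0.9, -0.3]
width: 1.001
t 2.35 tcp [ 0.4868 -0.0154  0.2393] yawY 4.22 az needed -0.73 shift [0.2645 0.1678 0.0454] F [-0.09 -0.93 -0.31] w 1.001 tilt [-0.015  0.03  -0.999]
level ax,ay deg [-0.75 -1.78]
```

```bash
python3 -m inch '[[[-0.3,-0.6,-0.3,0.031,0.02,0.001,1],[-0.3,-0.6,-0.3,0.031,0.02,0.001,1],[-0.2,-0.6,-0.2,0.031,0.02,0.001,1],[0,0,0,0.0,0.0,0,1]]]'; python3 - <<'E'
from h import *
i=camera_info("wrist"); im=camera("wrist"); cv2.imwrite("pics/w1.png",im[:,:,::-1]); np.savez("w1.npz",**i)
delta([.634,.262,.2]);level()
E
```

```text
time: 2.68
tcp_pos: [0.5417, 0.0942, 0.2355]
orientation: [[-0.095, 0.995, 0.0], [0.995, 0.095, 0.001], [0.001, 0.0, -1.0]]
force: [0.4, -0.4, -0.9]
width: 0.996
t 2.7333 tcp [0.5409 0.0919 0.2357] yawY 5.38 az needed 0.43 shift [0.1606 0.1086 0.0356] F [-0.2  -0.19 -0.11] w 1.0 tilt [-0.001 -0.001 -1.   ]
level ax,ay deg [-0.04  0.03]
```

View pics/w1.png

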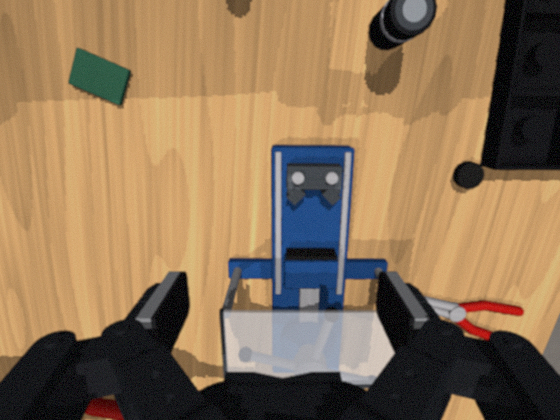

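```bash
python3 - <<'E'
from h import *
i=dict(np.load("w1.npz")); o=np.array([.58228,-.01313]); 
Y=np.array([-.0863,.99627]);X=np.array([Y[1],-Y[0]])
def c(n,p,z):
    w=ray(i,[p],z)[0][:2]; d=w-o; print(n,"world",w.round(4),"clamp",(d@X).round(4),(d@Y).round(4))
c("bedL",(272,147),.03);c("bedR",(354,147),.03)
c("Vback",(314,166),.054);c("Vl",(287,180),.054);c("Vr",(341,180),.054);c("tipL",(296,205),.054);c("tipR",(331,205),.054);c("apex",(313,190),.054)
c("jaw",(311,249),.057);c("jawbot",(311,249),.03);c("barrel",(412,11),.075)
im=cv2.imread("pics/w1.png"); cv2.imwrite("pics/c2.png",cv2.resize(im[135:265,255:370],None,fx=4.5,fy=4.5,interpolation=cv2.INTER_CUBIC))
E
```

```text
bedL world [0.525  0.1322] clamp -0.0446 0.1497
bedR world [0.6113 0.1405] clamp 0.0422 0.1505
Vback world [0.5689 0.1201] clamp -0.0019 0.1339
Vl world [0.5434 0.1033] clamp -0.0287 0.1194
Vr world [0.5979 0.1085] clamp 0.0261 0.1199
tipL world [0.5553 0.078 ] clamp -0.019 0.0931
tipR world [0.5915 0.0814] clamp 0.0173 0.0934
apex world [0.5709 0.0955] clamp -0.002 0.1092
jaw world [0.5764 0.0315] clamp -0.002 0.0449
jawbot world [0.5801 0.0198] clamp 0.0007 0.033
barrel world [0.6321 0.2602] clamp 0.0732 0.268
```

View pics/c2.png

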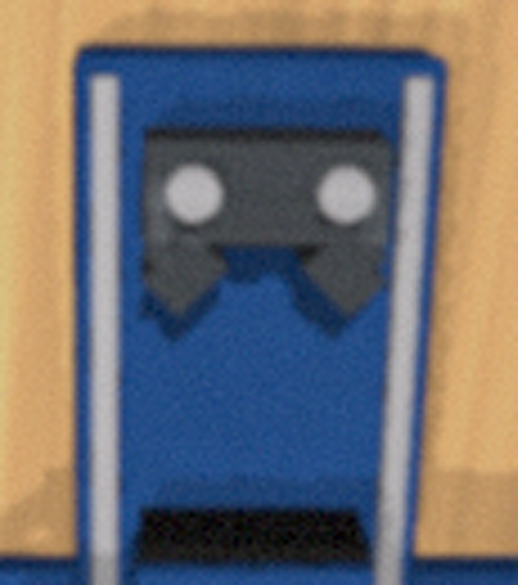

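```bash
python3 -m inch '[[[0,0,0.4,0.032,0.0215,0.005,1],[0,0,0,0.032,0.0215,0.01,1],[0,0,0,0.032,0.0215,0.01,1],[0,0,0,0.032,0.0215,0.01,1],[0,0,0,0.02,0.0135,0,1]]]' >/dev/null;python3 -m inch '[[[0,0,0,0,0,0,1]]]'>/dev/null; python3 -c "
from h import *
delta([.633,.261,.034]);level()"
```

```text
t 3.2333 tcp [0.6295 0.2473 0.1975] yawY 4.54 az needed -0.41 shift [0.0142 0.0051 0.1635] F [ 0.69  0.03 -0.14] w 0.999 tilt [-0.003 -0.005 -1.   ]
level ax,ay deg [-0.17  0.29]
```

```bash
python3 -m inch '[[[-0.2,0.3,-0.4,0.0142,0.005,0.02,1],[0,0,0,0,0,0.035,1],[0,0,0,0,0,0.035,1],[0,0,0,0,0,0.02,1],[0,0,0,0,0,0,1]]]' >/dev/null; python3 - <<'E'
from h import *
delta([.633,.261,.034]);level()
i=camera_info("wrist");im=camera("wrist"); cv2.imwrite("pics/w2.png",im[:,:,::-1]); print(proj(i,[[.633,.261,.075],[.633,.261,0]]))
E
```

```text
t 3.65 tcp [0.6347 0.2565 0.085 ] yawY 4.76 az needed -0.19 shift [ 0.0047 -0.0015  0.051 ] F [-0.55 -1.08 -1.78] w 1.001 tilt [ 0.002 -0.002 -1.   ]
level ax,ay deg [0.13 0.1 ]
[[283.8797018  256.99184925]
 [283.19739036 212.58862396]]
```

View pics/w2.png

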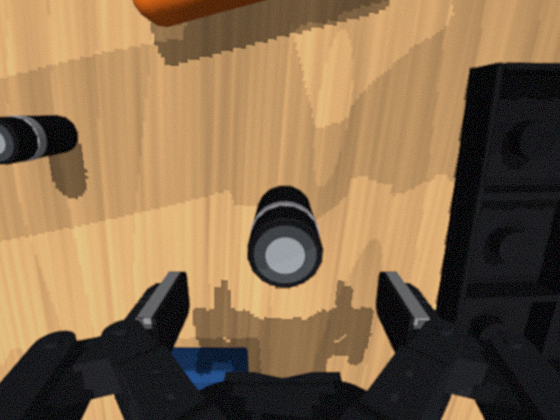

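```bash
python3 -m inch '[[[0.1,0.1,-0.2,0.0077,-0.0005,0.01,1],[0,0,0,0,0,0.02,1],[0,0,0,0,0,0.015,1],[0,0,0,0,0,0.004,1],[0,0,0,0,0,0,1]]]' >/dev/null; python3 -c "
from h import *
delta([.634,.264,.034]);level()"
```

```text
t 4.1167 tcp [0.6383 0.2633 0.0455] yawY 4.76 az needed -0.19 shift [ 0.001  -0.0044  0.0115] F [-0.3  -0.05 -0.52] w 1.0 tilt [ 0.014  0.005 -1.   ]
level ax,ay deg [ 0.82 -0.21]
```

```bash
python3 -m inch '[[[0.8,-0.2,0,0.001,-0.0044,0.006,1],[0,0,0,0,0,0.003,1],[0,0,0,0,0,0,1]]]' >/dev/null; python3 -c "
from h import *
delta([.634,.264,.034]);level()"
```

```text
t 4.3667 tcp [0.6348 0.2645 0.0391] yawY 4.76 az needed -0.19 shift [-0.0004 -0.0008  0.0051] F [0.4  0.34 0.13] w 0.998 tilt [ 0.003  0.001 -1.   ]
level ax,ay deg [ 0.17 -0.06]
```

```bash
python3 -m inch '[[[0.15,0,0,0,-0.0008,0.001,0],[0,0,0,0,0,0,0],[0,0,0,0,0,0,0],[0,0,0,0,0,0,0],[0,0,0,0,0,0,0]]]' 40; python3 -m inch '[[[0,0,0,0,0,0,0],[0,0,0,0,0,0,0]]]' ;python3 -c "
from h import *
delta([.634,.264,.034]);level()"
```

```text
time: 4.78
tcp_pos: [0.6349, 0.265, 0.0404]
orientation: [[-0.083, 0.997, 0.003], [0.997, 0.083, 0.002], [0.002, 0.003, -1.0]]
force: [-0.0, -0.8, -0.3]
width: 0.459
time: 4.95
tcp_pos: [0.6348, 0.265, 0.0402]
orientation: [[-0.083, 0.997, 0.003], [0.997, 0.083, 0.002], [0.002, 0.003, -1.0]]
force: [0.8, 0.7, 0.5]
width: 0.456
t 4.95 tcp [0.6348 0.265  0.0402] yawY 4.77 az needed -0.18 shift [-0.0009 -0.0009  0.0062] F [0.79 0.71 0.48] w 0.456 tilt [ 0.003  0.002 -1.   ]
level ax,ay deg [ 0.17 -0.1 ]
```

```bash
python3 -m inch '[[[0.1,0,0,0,0,-0.01,0],[0,0,0,0,0,-0.03,0],[0,0,0,0,0,-0.035,0],[0,0,0,0,0,-0.02,0],[0,0,0,0,0,0,0]]]'; python3 -c "
from h import *
delta([.5755,.0596,.075]);level()"
```

```text
time: 5.37
tcp_pos: [0.6323, 0.2639, 0.1362]
orientation: [[-0.083, 0.997, -0.008], [0.997, 0.083, -0.001], [-0.001, -0.008, -1.0]]
force: [-0.0, 0.4, -0.7]
width: 0.458
t 5.3667 tcp [0.6323 0.2639 0.1362] yawY 4.77 az needed -0.18 shift [-0.1988 -0.0731  0.0619] F [-0.02  0.44 -0.69] w 0.458 tilt [-0.008 -0.001 -1.   ]
level ax,ay deg [-0.46  0.03]
```

```bash
python3 -m inch '[[[-0.4,0,0,-0.02,-0.0075,0,0],[0,0,0,-0.035,-0.013,0,0],[0,0,0,-0.035,-0.013,0,0],[0,0,0,-0.035,-0.013,0,0],[0,0,0,-0.035,-0.013,0,0]]]'>/dev/null;  python3 -m inch '[[[0,0,0,-0.025,-0.009,0,0],[0,0,0,0,0,0,0]]]'; python3 -c "
from h import *
delta([.5755,.0596,.075]);level()"
```

```text
time: 5.95
tcp_pos: [0.5765, 0.0693, 0.1321]
orientation: [[-0.09, 0.996, -0.001], [0.996, 0.09, 0.0], [0.0, -0.001, -1.0]]
force: [-0.5, -0.8, -2.3]
width: 0.455
t 5.95 tcp [0.5765 0.0693 0.1321] yawY 5.14 az needed 0.19 shift [-0.0096 -0.0018  0.0571] F [-0.47 -0.79 -2.34] w 0.455 tilt [-0.001  0.    -1.   ]
level ax,ay deg [-0.06 -0.01]
```

```bash
python3 -m inch '[[[0,0,0.1,-0.0096,-0.0018,0.008,0],[0,0,0,0,0,0.02,0],[0,0,0,0,0,0.015,0],[0,0,0,0,0,0.005,0],[0,0,0,0,0,0,0]]]'>/dev/null; python3 -c "
from h import *
delta([.5755,.0596,.0702]);level()"
```

```text
t 6.3667 tcp [0.5746 0.0574 0.0786] yawY 4.9 az needed -0.05 shift [0.0021 0.0011 0.0084] F [ 0.63 -0.23 -0.81] w 0.46 tilt [-0.003  0.    -1.   ]
level ax,ay deg [-0.14 -0.03]
```

```bash
python3 -m inch '[[[-0.1,0,0,0.002,0.001,0.003,0],[0,0,0,0,0,0.003,0],[0,0,0,0,0,0.0015,0],[0,0,0,0,0,0.001,0],[0,0,0,0,0,0,0]]]'; python3 -c "
from h import *
delta([.5755,.0596,.0702]);level()"
```

```text
time: 6.78
tcp_pos: [0.5762, 0.0612, 0.0706]
orientation: [[-0.088, 0.996, -0.0], [0.996, 0.088, 0.0], [0.0, -0.0, -1.0]]
force: [0.7, -0.5, -2.0]
width: 0.454
t 6.7833 tcp [0.5762 0.0612 0.0706] yawY 5.05 az needed 0.1 shift [-0.0016 -0.0008  0.0004] F [ 0.68 -0.52 -2.01] w 0.454 tilt [-0.  0. -1.]
level ax,ay deg [-0.01 -0.02]
```

```bash
python3 -m inch '[[[0,0,0,0,0,0.0008,0],[0,0,0,0,0,0.0005,0],[0,0,0,0,0,0,0]]]'
```

```text
time: 7.03
tcp_pos: [0.5771, 0.0616, 0.0704]
orientation: [[-0.088, 0.996, 0.003], [0.996, 0.088, 0.001], [0.001, 0.003, -1.0]]
force: [-0.3, 0.4, -1.9]
width: 0.46
```

```bash
python3 -m inch '[[[-0.1,0,0,0,-0.001,0.0015,0],[0,0,0,0,0,0.001,0]]]';  python3 -m inch '[[[0,0,0,0,0,0,0]]]'
```

```text
time: 7.2
tcp_pos: [0.5771, 0.0616, 0.0702]
orientation: [[-0.088, 0.996, 0.008], [0.996, 0.088, 0.001], [0.0, 0.008, -1.0]]
force: [-3.8, -1.3, 5.1]
width: 0.457
time: 7.28
tcp_pos: [0.5771, 0.0616, 0.0705]
orientation: [[-0.088, 0.996, 0.008], [0.996, 0.088, 0.001], [0.0, 0.008, -1.0]]
force: [-0.6, 0.3, -1.0]
width: 0.458
```

Contact with the bed (pressed to +5 N). Release and rise.

```bash
python3 -m inch '[[[0,0,0,0,0,0,1],[0,0,0,0,0,0,1],[0,0,0,0,0,0,1],[0,0,0,0,0,0,1],[0,0,0,0,0,0,1]]]';  python3 -m inch '[[[0.4,0,0,0,0,-0.01,1],[0,0,0,0,0,-0.03,1],[0,0,0,0,0,-0.04,1],[0,0,0,0,0,-0.04,1],[0,0,0,0,0,0,1]]]'; python3 - <<'E'
from h import *
i=camera_info("wrist");im=camera("wrist"); cv2.imwrite("pics/w3.png",im[:,:,::-1]); delta([.5762,.0616,.2]);level(); np.savez("w3.npz",**i); print(proj(i,[[.5762,.0616,.105],[.5762,.0616,.03]]))
E
```

```text
time: 7.7
tcp_pos: [0.5774, 0.0615, 0.0702]
orientation: [[-0.088, 0.996, 0.009], [0.996, 0.088, 0.001], [0.001, 0.009, -1.0]]
force: [-0.2, -1.0, 0.9]
width: 0.998
time: 8.12
tcp_pos: [0.5747, 0.0613, 0.1927]
orientation: [[-0.088, 0.996, -0.008], [0.996, 0.088, 0.0], [0.001, -0.008, -1.0]]
force: [0.3, 0.4, 1.6]
width: 0.997
t 8.1667 tcp [0.5741 0.0613 0.1893] yawY 5.06 az needed 0.11 shift [ 0.0001  0.002  -0.0107] F [0.09 0.16 0.16] w 1.001 tilt [-0.012  0.    -1.   ]
level ax,ay deg [-0.68 -0.06]
[[288.36677237 217.46712478]
 [287.66420488 192.95212263]]
```

View pics/w3.png

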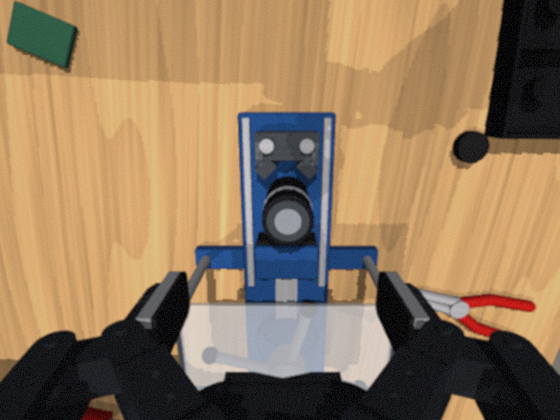

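```bash
cat >>h.py <<'E'
HUB=np.array([.5900,-.1028]); A=4.95
def tgt(phi,r,off,z):
    a=np.radians(phi+A); p=HUB+r*np.array([np.cos(a),np.sin(a)])+off*np.array([-np.sin(a),np.cos(a)])
    delta([p[0],p[1],z],phi+90+A); level()
def pol():   # finger relative to hub: for tool yaw phi, radial and normal offset; push force
    s=sense(); R=s["orientation"]; d=s["tcp_pos"][:2]-HUB
    phi=np.degrees(np.arctan2(R[1,1],R[0,1]))-90-A; phi=(phi+180)%360-180; a=np.radians(phi+A); e=np.array([np.cos(a),np.sin(a)]); n=np.array([-e[1],e[0]])
    c=np.radians(A); X=np.array([np.cos(c),np.sin(c)]);Y=np.array([-X[1],X[0]])
    print("t",round(float(s["time"]),2),"phi",phi.round(1),"r",(d@e).round(4),"off",(d@n).round(4),"z",s["tcp_pos"][2].round(4),"clampxy",(d@X).round(4),(d@Y-.09).round(4),"F n,e,z",(s["force"][:2]@n).round(2),(s["force"][:2]@e).round(2),s["force"][2].round(2),"Mz",s["ft_torque"][2].round(3))
E
python3 -c "
from h import *
tgt(-105,.055,.03,.17)"
```

```text
t 8.1667 tcp [0.5741 0.0613 0.1893] yawY 5.06 az needed 15.11 shift [-0.2258  0.0162  0.0189] F [0.09 0.16 0.16] w 1.001 tilt [-0.012  0.    -1.   ]
level ax,ay deg [-0.68 -0.06]
```

```bash
python3 -m inch '[[[-0.6,0,0,-0.03,0.0025,-0.002,0],[0,0,0,-0.04,0.0028,-0.002,0],[0,0,0,-0.04,0.0028,-0.002,0],[0,0,0,-0.04,0.0028,-0.002,0],[0,0,0,-0.04,0.0028,-0.002,0]]]'>/dev/null;  python3 -m inch '[[[0,0,0,-0.03,0,0,0],[0,0,5,0,0,0,0],[0,0,5,0,0,0,0],[0,0,5,0,0,0,0],[0,0,0,0,0,0,0]]]'>/dev/null; python3 -c "
from h import *
tgt(-105,.055,.03,.07);pol()"
```

```text
t 9.0 tcp [ 0.6075 -0.1667  0.195 ] yawY -10.43 az needed -0.38 shift [0.0046 0.0026 0.125 ] F [ 0.7  -0.67 -0.3 ] w 0.003 tilt [-0.008  0.004 -1.   ]
level ax,ay deg [-0.47 -0.14]
t 9.0 phi -105.4 r 0.0597 off 0.0288 z 0.195 clampxy 0.0119 -0.1552 F n,e,z 0.81 0.53 -0.3 Mz -0.047
```

```bash
python3 -m inch '[[[-0.4,-0.1,0,0.002,0.003,0.02,0],[0,0,0,0,0,0.035,0],[0,0,0,0,0,0.02,0],[0,0,0,0,0,0,0]]]'>/dev/null;  python3 -c "
from h import *
pol();tgt(-105,.058,.03,.07);i=camera_info('wrist');cv2.imwrite('pics/w4.png',camera('wrist')[:,:,::-1])"
```

```text
t 9.33 phi -104.8 r 0.058 off 0.0316 z 0.1184 clampxy 0.0158 -0.1541 F n,e,z -0.13 0.09 -0.51 Mz 0.035
t 9.3333 tcp [ 0.6113 -0.1653  0.1184] yawY -9.83 az needed 0.22 shift [-0.0002 -0.0019  0.0484] F [-0.14 -0.06 -0.51] w -0.001 tilt [ 0.001  0.    -1.   ]
level ax,ay deg [ 0.08 -0.02]
```

View pics/w4.png

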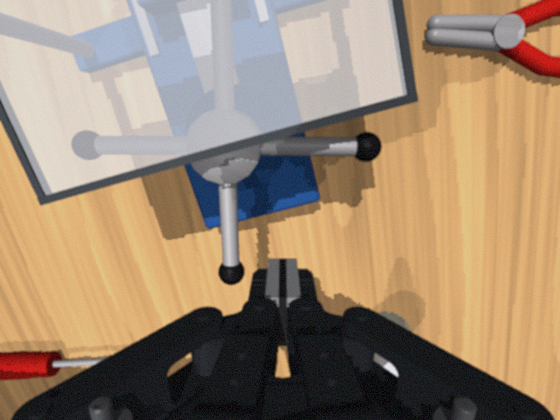

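```bash
python3 -m inch '[[[0,0,0,0,0,0.02,0],[0,0,0,0,0,0.015,0],[0,0,0,0,0,0.01,0],[0,0,0,0,0,0.002,0],[0,0,0,0,0,0,0]]]'>/dev/null;  python3 -c "
from h import *
pol();level()"
```

```text
t 9.8 phi -104.4 r 0.0577 off 0.034 z 0.0772 clampxy 0.0185 -0.1543 F n,e,z -0.09 0.28 0.58 Mz 0.027
level ax,ay deg [0.51 0.05]
```

```bash
python3 -m inch '[[[0.5,0,0,0,-0.002,0.005,0],[0,0,0,0,-0.003,0.003,0],[0,0,0,0,-0.003,0.001,0],[0,0,0,0,-0.003,0,0]]]'>/dev/null;  python3 -c "
from h import *
pol();level()";  python3 -m inch '[[[0,0,0,0,-0.003,0,0],[0,0,0,0,-0.003,0,0]]]'>/dev/null;  python3 -c "
from h import *
pol();level()"
```

```text
t 10.13 phi -104.4 r 0.0579 off 0.024 z 0.0707 clampxy 0.0088 -0.152 F n,e,z -0.95 0.01 0.15 Mz 0.022
level ax,ay deg [0.21 0.09]
t 10.3 phi -104.4 r 0.058 off 0.0182 z 0.0715 clampxy 0.0032 -0.1507 F n,e,z 8.03 0.75 -3.98 Mz 0.046
level ax,ay deg [0.38 0.1 ]
```

```bash
python3 -m inch '[[[0.2,0,4,-0.0012,-0.0045,0,0],[0,0,4,-0.0012,-0.0045,0,0],[0,0,4,-0.0012,-0.0045,0,0]]]'>/dev/null;  python3 -c "
from h import *
pol();level()"; python3 -m inch '[[[0,0,4,-0.0012,-0.0045,0,0],[0,0,4,-0.0012,-0.0045,0,0],[0,0,4,-0.0012,-0.0045,0,0]]]'>/dev/null;  python3 -c "
from h import *
pol();level()"
```

```text
t 10.55 phi -116.7 r 0.0575 off 0.0206 z 0.072 clampxy -0.0075 -0.1506 F n,e,z 6.56 -1.23 -4.9 Mz 0.047
level ax,ay deg [ 0.86 -0.08]
t 10.8 phi -129.4 r 0.057 off 0.023 z 0.0723 clampxy -0.0184 -0.1486 F n,e,z 6.7 -0.34 -3.59 Mz -0.01
level ax,ay deg [ 1.47 -0.42]
```

```bash
python3 -m inch '[[[0.6,0,3,-0.001,-0.0055,0.0005,0],[0.6,-0.2,3.5,-0.0012,-0.0055,0,0],[0.5,-0.2,3.5,-0.0012,-0.0055,0,0]]]'>/dev/null;  python3 -c "
from h import *
pol();level()"; python3 -m inch '[[[0.3,0,4,-0.0012,-0.0055,0,0],[0.2,0,4,-0.0012,-0.0055,0,0],[0.2,0,4,-0.0012,-0.0055,0,0]]]'>/dev/null;  python3 -c "
from h import *
pol();level()"
```

```text
t 11.05 phi -140.0 r 0.0575 off 0.0208 z 0.0728 clampxy -0.0307 -0.1429 F n,e,z 6.58 -2.11 -3.25 Mz -0.012
level ax,ay deg [ 0.38 -0.28]
t 11.3 phi -152.7 r 0.0579 off 0.0213 z 0.0739 clampxy -0.0417 -0.1354 F n,e,z 6.61 -0.94 -2.92 Mz 0.024
level ax,ay deg [ 0.26 -0.46]
```

```bash
python3 -m inch '[[[0.3,-0.3,4,-0.0012,-0.0055,0.001,0],[0.2,-0.2,4,-0.0012,-0.0055,0.001,0],[0.2,0,4,-0.0012,-0.0055,0.0005,0],[0.2,0,4,-0.0012,-0.0055,0.0005,0]]]'>/dev/null;  python3 -c "
from h import *
pol();level()"
```

```text
t 11.63 phi -169.8 r 0.0576 off 0.0234 z 0.0741 clampxy -0.0526 -0.1233 F n,e,z 6.22 -0.85 -1.92 Mz 0.039
level ax,ay deg [ 0.29 -0.33]
```

```bash
python3 -m inch '[[[0.2,-0.2,0,-0.004,0.006,0,0],[0,0,0,0,0.002,-0.02,0],[0,0,-6,0,0,-0.02,0],[0,0,-7,0,0,-0.006,0],[0,0,-7,0,0,0,0]]]'>/dev/null;  python3 -m inch '[[[0,0,-7,0,0,0,0],[0,0,-7,0,0,0,0],[0,0,-7,0,0,0,0],[0,0,-7,0,0,0,0],[0,0,-7,0,0,0,0]]]'>/dev/null; python3 -c "
from h import *
pol();tgt(-76,.058,.03,.115)"
```

```text
t 12.47 phi -113.2 r 0.0652 off -0.0361 z 0.1259 clampxy -0.0589 -0.1357 F n,e,z 0.11 0.4 0.29 Mz -0.009
t 12.4667 tcp [ 0.5353 -0.1534  0.1259] yawY -18.3 az needed -37.25 shift [0.0372 0.095  0.0112] F [-0.02 -0.41  0.29] w -0.001 tilt [ 0.003 -0.001 -1.   ]
level ax,ay deg [ 0.16 -0.01]
```

```bash
python3 -m inch '[[[0,0,0,0.0093,0.024,0,0],[0,0,0,0.0093,0.024,0,0],[0,0,0,0.0093,0.024,0.002,0],[0,0,-7,0.0093,0.024,0,0],[0,0,-7,0,0,0,0]]]'>/dev/null;  python3 -m inch '[[[0,0,-7,0,0,0,0],[0,0,-7,0,0,0,0],[0,0,-7,0,0,0,0],[0,0,-2,0,0,0,0]]]'>/dev/null; python3 - <<'E'
from h import *
pol();tgt(-76,.058,.032,.07)
i=camera_info("top");im=camera("top"); cv2.imwrite("pics/t2.png",im[:,:,::-1])
i=camera_info("wrist");im=camera("wrist"); cv2.imwrite("pics/w5.png",im[:,:,::-1])
for ph in(-76,-166): 
  a=np.radians(ph+A); print(proj(i,[[*(HUB+.075*np.array([np.cos(a),np.sin(a)])),.085]]))
E
```

```text
t 13.22 phi -74.0 r 0.0631 off 0.0288 z 0.1225 clampxy 0.0452 -0.1427 F n,e,z 0.62 0.19 0.21 Mz 0.018
t 13.2167 tcp [ 0.6395 -0.1514  0.1225] yawY 20.98 az needed 2.03 shift [0.0039 0.0012 0.0525] F [0.65 0.04 0.21] w 0.001 tilt [-0.003  0.002 -1.   ]
level ax,ay deg [-0.14 -0.16]
[[234.81524178 263.02390938]]
[[ 96.90450814 133.57943956]]
```

View pics/w5.png

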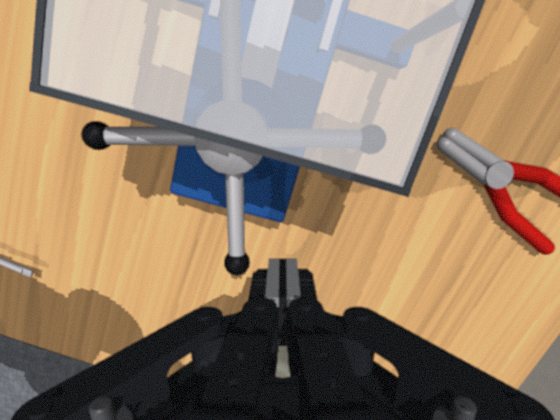

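```bash
python3 -m inch '[[[0,-0.1,2,0.004,0.001,0.02,0],[0,0,0,0,0,0.02,0],[0,0,0,0,0,0.012,0],[0,0,0,0,0,0.005,0],[0,0,0,0,0,0,0]]]'>/dev/null;  python3 -c "
from h import *
pol();level()"
```

```text
t 13.73 phi -76.6 r 0.0594 off 0.0322 z 0.0664 clampxy 0.045 -0.1404 F n,e,z 0.27 -0.03 -0.3 Mz 0.025
level ax,ay deg [0.05 0.06]
```

```bash
python3 -m inch '[[[0,0,0,0,-0.004,-0.002,0],[0,0,0,0,-0.004,0,0],[0,0,0,0,-0.003,0,0],[0,0,2,-0.001,-0.004,0,0]]]'>/dev/null;  python3 -c "
from h import *
pol();level()";  python3 -m inch '[[[0.2,0,4,-0.0012,-0.0055,0,0],[0.2,0,4,-0.0012,-0.0055,0,0],[0.3,0,4,-0.0012,-0.0055,0,0],[0.3,0,4,-0.0012,-0.0055,0,0]]]'>/dev/null;  python3 -c "
from h import *
pol();level()"
```

```text
t 14.07 phi -78.6 r 0.0598 off 0.0208 z 0.0706 clampxy 0.0322 -0.1445 F n,e,z 7.2 -1.72 -5.01 Mz 0.022
level ax,ay deg [0.41 0.09]
t 14.4 phi -95.1 r 0.0592 off 0.0214 z 0.0735 clampxy 0.0161 -0.1508 F n,e,z 6.42 -0.93 -3.73 Mz -0.002
level ax,ay deg [0.45 0.04]
```

```bash
python3 -m inch '[[[0.5,0,4,-0.0012,-0.0057,0.001,0],[0.2,0,4,-0.0012,-0.0057,0.001,0],[0.3,0,4,-0.0012,-0.0057,0.001,0],[0.3,0,4,-0.0012,-0.0057,0.001,0]]]'>/dev/null;  python3 -c "
from h import *
pol();level()";  python3 -m inch '[[[0.3,0,4,-0.0012,-0.0057,0.001,0],[0.2,0,4,-0.0012,-0.0057,0.001,0],[0.3,0,4,-0.0012,-0.0057,0.001,0],[0.3,0,4,-0.0012,-0.0057,0.001,0]]]'>/dev/null;  python3 -c "
from h import *
pol();level()"
```

```text
t 14.73 phi -111.9 r 0.0589 off 0.0223 z 0.0748 clampxy -0.0013 -0.1529 F n,e,z 6.27 -0.07 -3.15 Mz 0.006
level ax,ay deg [ 0.39 -0.04]
t 15.07 phi -128.8 r 0.0586 off 0.0241 z 0.0776 clampxy -0.018 -0.1507 F n,e,z 5.7 -0.21 -1.69 Mz 0.069
level ax,ay deg [ 0.63 -0.3 ]
```

```bash
python3 -m inch '[[[0.5,-0.2,3,-0.001,-0.0055,0.003,0],[0.3,-0.2,3,-0.001,-0.0055,0.003,0],[0.3,0,3.5,-0.0012,-0.0057,0.003,0]]]'>/dev/null;  python3 -c "
from h import *
pol();level()";  python3 -m inch '[[[0.3,0,4,-0.0012,-0.0057,0.003,0],[0.2,0,4,-0.0012,-0.0057,0.002,0],[0.3,0,4,-0.0012,-0.0057,0.002,0],[0.3,0,4,-0.0012,-0.0057,0.002,0]]]'>/dev/null;  python3 -c "
from h import *
pol();level()"
```

```text
t 15.32 phi -139.0 r 0.0582 off 0.0255 z 0.0777 clampxy -0.0271 -0.1474 F n,e,z 6.03 -0.44 2.79 Mz 0.065
level ax,ay deg [ 0.89 -0.31]
t 15.65 phi -156.0 r 0.0566 off 0.03 z 0.0782 clampxy -0.0395 -0.1404 F n,e,z 6.87 1.0 0.63 Mz 0.049
level ax,ay deg [ 1.21 -1.04]
```

```bash
python3 -m inch '[[[1.2,-1,0,0,0.002,0.003,0],[0,0,0,0,0,0.003,0],[0,0,0,0,0,0,0]]]'>/dev/null;  python3 - <<'E'
from h import *
pol();level()
i=camera_info("wrist");im=camera("wrist"); cv2.imwrite("pics/w6.png",im[:,:,::-1])
for ph in(-145,-155,-55,-65): 
  a=np.radians(ph+A); print(ph,proj(i,[[*(HUB+.075*np.array([np.cos(a),np.sin(a)])),.085]]))
E
```

```text
t 15.9 phi -156.3 r 0.0568 off 0.0336 z 0.0761 clampxy -0.0385 -0.1437 F n,e,z 0.35 -0.54 -0.07 Mz -0.014
level ax,ay deg [ 0.32 -0.25]
-145 [[243.24636016 311.83946809]]
-155 [[216.23016835 314.3976606 ]]
-55 [[383.47504368 119.57373662]]
-65 [[384.182241   152.45402338]]
```

View pics/w6.png

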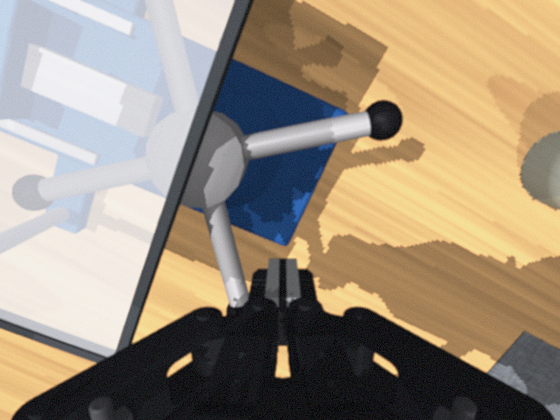

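```bash
python3 -m inch '[[[0.3,-0.3,0,0,0.003,-0.015,0],[0,0,-6,0,0,-0.025,0],[0,0,-7,0,0,-0.01,0],[0,0,-7,0,0,0,0],[0,0,-7,0,0,0,0]]]'>/dev/null;  python3 -m inch '[[[0,0,-7,0,0,0,0],[0,0,-7,0,0,0,0],[0,0,-7,0,0,0,0],[0,0,-7,0,0,0,0],[0,0,-7,0,0,0,0]]]'>/dev/null; python3 -m inch '[[[0,0,-7,0,0,0,0],[0,0,-7,0,0,0,0],[0,0,-7,0,0,0,0],[0,0,-7,0,0,0,0],[0,0,0,0,0,0,0]]]'>/dev/null;  python3 -c "
from h import *
pol();tgt(-55,.06,.032,.115)"
```

```text
t 17.2 phi -63.8 r 0.032 off -0.0576 z 0.1348 clampxy -0.0375 -0.1442 F n,e,z 0.53 -0.06 0.84 Mz -0.001
t 17.2 tcp [ 0.5573 -0.1601  0.1348] yawY 31.2 az needed -8.75 shift [-0.0222  0.0983  0.0207] F [0.42 0.32 0.84] w 0.004 tilt [ 0.011 -0.003 -1.   ]
level ax,ay deg [0.43 0.46]
```

```bash
python3 -m inch '[[[0.4,0.4,0,-0.0055,0.0245,0.002,0],[0,0,0,-0.0055,0.0245,0.003,0],[0,0,0,-0.0055,0.0245,0.003,0],[0,0,0,-0.0055,0.0245,0,0],[0,0,-6,0,0,0,0]]]'>/dev/null;  python3 -m inch '[[[0,0,-3,0,0,0,0],[0,0,0,0,0,0,0]]]'>/dev/null;  python3 -c "
from h import *
pol();tgt(-55,.06,.03,.07)"
```

```text
t 17.78 phi -55.9 r 0.0597 off 0.0364 z 0.1263 clampxy 0.0636 -0.119 F n,e,z -0.11 0.17 -0.53 Mz 0.048
t 17.7833 tcp [ 0.6559 -0.1262  0.1263] yawY 39.07 az needed -0.88 shift [ 0.0002 -0.0055  0.0563] F [ 0.02 -0.2  -0.53] w 0.002 tilt [ 0.001 -0.    -1.   ]
level ax,ay deg [0.04 0.07]
```

```bash
python3 -m inch '[[[0,0,0,0,-0.0055,0.01,0],[0,0,0,0,0,0.02,0],[0,0,0,0,0,0.015,0],[0,0,0,0,0,0.01,0],[0,0,0,0,0,0,0]]]'>/dev/null;  python3 -c "
from h import *
pol();level()"
```

```text
t 18.2 phi -57.0 r 0.0595 off 0.0324 z 0.072 clampxy 0.0595 -0.1223 F n,e,z -0.05 -0.55 -0.82 Mz 0.038
level ax,ay deg [0.22 0.29]
```

```bash
python3 -m inch '[[[0.2,0.3,0,0,-0.004,0.003,0],[0,0,0,0,-0.004,0.001,0],[0,0,0,0,-0.004,0,0],[0.2,0,3,-0.001,-0.0045,0,0]]]'>/dev/null;  python3 -c "
from h import *
pol();level()";  python3 -m inch '[[[0.3,0,3.5,-0.0012,-0.006,0.001,0],[0.3,0,3.5,-0.0012,-0.006,0.001,0],[0.3,0,3.5,-0.0012,-0.006,0.001,0],[0.3,0,3.5,-0.0012,-0.006,0.001,0]]]'>/dev/null;  python3 -c "
from h import *
pol();level()"
```

```text
t 18.53 phi -60.2 r 0.0592 off 0.0209 z 0.0692 clampxy 0.0476 -0.131 F n,e,z 7.34 0.17 -5.84 Mz 0.074
level ax,ay deg [0.16 0.02]
t 18.87 phi -74.8 r 0.0589 off 0.0188 z 0.0691 clampxy 0.0336 -0.1419 F n,e,z 7.71 -1.62 -2.88 Mz -0.066
level ax,ay deg [0.06 0.12]
```

```bash
python3 -m inch '[[[0.2,0,3.7,-0.0012,-0.0055,0.001,0],[0.2,0,3.7,-0.0012,-0.0055,0.001,0],[0.2,0,3.7,-0.0012,-0.0055,0.001,0]]]'>/dev/null;  python3 -c "
from h import *
pol();level()";  python3 -m inch '[[[0.2,0,2,-0.0007,-0.0035,0.0005,0],[0.2,0,2,-0.0007,-0.0035,0.0005,0]]]'>/dev/null;  python3 -c "
from h import *
pol();level()"; python3 -m inch '[[[0.2,0,2,-0.0007,-0.0035,0.0005,0],[0.2,0,2,-0.0007,-0.0035,0.0005,0]]]'>/dev/null;  python3 -c "
from h import *
pol();level()"
```

```text
t 19.12 phi -86.4 r 0.0585 off 0.0192 z 0.0692 clampxy 0.0229 -0.1472 F n,e,z 7.75 -1.62 -3.4 Mz -0.034
level ax,ay deg [0.35 0.1 ]
t 19.28 phi -90.7 r 0.0585 off 0.0194 z 0.0698 clampxy 0.0187 -0.1487 F n,e,z 7.71 -0.75 -4.28 Mz -0.012
level ax,ay deg [0.49 0.08]
t 19.45 phi -95.0 r 0.0586 off 0.0196 z 0.0703 clampxy 0.0145 -0.15 F n,e,z 7.39 -1.39 -4.61 Mz 0.004
level ax,ay deg [0.63 0.04]
```

```bash
python3 -m inch '[[[0.3,0,2,-0.0007,-0.0034,0.0005,0],[0.3,0,2,-0.0007,-0.0034,0.0005,0]]]'>/dev/null;  python3 -c "
from h import *
pol()"; python3 -m inch '[[[0.2,0,2,-0.0007,-0.0034,0.0005,0]]]'>/dev/null;  python3 -c "
from h import *
pol();level()"
```

```text
t 19.62 phi -99.2 r 0.0585 off 0.02 z 0.0707 clampxy 0.0103 -0.151 F n,e,z 7.14 -0.63 -4.43 Mz -0.048
t 19.7 phi -101.3 r 0.0586 off 0.0202 z 0.071 clampxy 0.0083 -0.1514 F n,e,z 7.0 -0.58 -4.7 Mz -0.032
level ax,ay deg [ 0.61 -0.05]
```

```bash
python3 - <<'E'
from h import *
i=camera_info("wrist");im=camera("wrist");cv2.imwrite("pics/w7.png",im[:,:,::-1])
i=camera_info("side");im=camera("side")
c=im[170:260,230:340,::-1];cv2.imwrite("pics/s2.png",cv2.resize(c,None,fx=6,fy=6,interpolation=cv2.INTER_CUBIC))
E
```

```text
(no output)
```

View pics/s2.png

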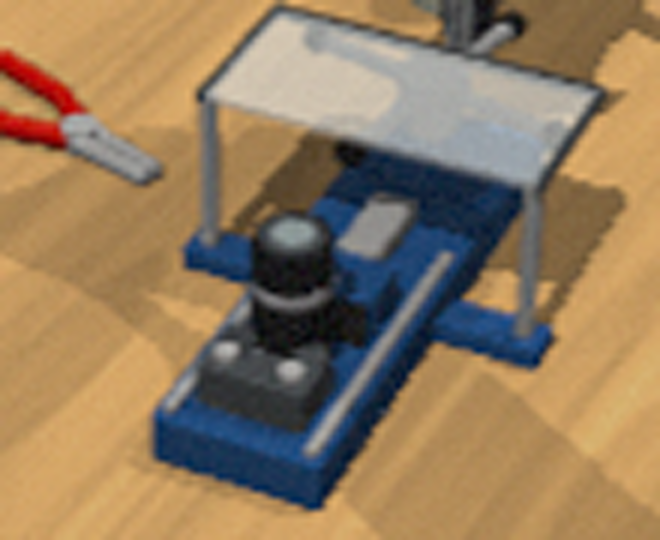

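```bash
for k in 1 2 3 4; do python3 -m inch '[[[0.2,0,1.5,-0.0005,-0.003,0.0005,0]]]'>/dev/null;  python3 -c "
from h import *
pol()"; done; python3 -c "
from h import *
level()"
```

```text
t 19.88 phi -102.8 r 0.0587 off 0.0199 z 0.0714 clampxy 0.0064 -0.1517 F n,e,z 6.95 -1.0 -4.84 Mz -0.043
t 19.97 phi -104.4 r 0.0588 off 0.02 z 0.0717 clampxy 0.0048 -0.1519 F n,e,z 6.39 -0.73 -4.29 Mz 0.051
t 20.05 phi -106.0 r 0.0589 off 0.0201 z 0.072 clampxy 0.0031 -0.1521 F n,e,z 6.53 -0.16 -4.08 Mz 0.019
t 20.13 phi -107.6 r 0.0589 off 0.0204 z 0.0724 clampxy 0.0015 -0.1523 F n,e,z 6.99 -0.93 -5.01 Mz -0.056
level ax,ay deg [ 0.85 -0.16]
```

```bash
for k in 1 2 3 4; do python3 -m inch '[[[0.4,0,1.3,-0.0005,-0.003,0.0008,0]]]'>/dev/null;  python3 -c "
from h import *
pol()"; done; python3 -c "
from h import *
level()"
```

```text
t 20.22 phi -109.0 r 0.059 off 0.0205 z 0.0725 clampxy 0.0001 -0.1524 F n,e,z 7.05 -1.8 -4.9 Mz -0.041
t 20.3 phi -110.5 r 0.059 off 0.0206 z 0.0726 clampxy -0.0013 -0.1525 F n,e,z 7.22 -1.05 -4.67 Mz 0.066
t 20.38 phi -111.9 r 0.0591 off 0.021 z 0.0728 clampxy -0.0025 -0.1526 F n,e,z 8.4 -1.2 -3.75 Mz -0.03
t 20.47 phi -113.3 r 0.0591 off 0.0214 z 0.0731 clampxy -0.0037 -0.1528 F n,e,z 8.48 -0.9 -4.38 Mz 0.016
level ax,ay deg [ 0.51 -0.34]
```

```bash
for k in 1 2; do python3 -m inch '[[[0.3,0,1,-0.0005,-0.0031,0.0008,0]]]'>/dev/null;  python3 -c "
from h import *
pol()"; done; python3 -c "
from h import *
level()"
```

```text
t 20.55 phi -114.4 r 0.0593 off 0.0217 z 0.0736 clampxy -0.0047 -0.153 F n,e,z 8.68 -1.68 -4.78 Mz 0.04
t 20.63 phi -115.4 r 0.0595 off 0.022 z 0.0742 clampxy -0.0057 -0.1532 F n,e,z 8.88 -1.69 -3.19 Mz 0.051
level ax,ay deg [ 0.66 -0.42]
```

```bash
for k in 1 2; do python3 -m inch '[[[0.5,-0.3,0.8,-0.0007,-0.0034,0.0018,0]]]'>/dev/null;  python3 -c "
from h import *
pol()"; done; python3 -c "
from h import *
level()"
```

```text
t 20.72 phi -116.3 r 0.0597 off 0.0221 z 0.0743 clampxy -0.0067 -0.1533 F n,e,z 9.39 -3.5 -1.81 Mz -0.05
t 20.8 phi -117.2 r 0.0597 off 0.0222 z 0.0743 clampxy -0.0075 -0.1533 F n,e,z 9.42 -3.4 -2.83 Mz -0.027
level ax,ay deg [ 0.55 -0.01]
```

```bash
for k in 1 2; do python3 -m inch '[[[0.3,0,0.8,-0.0007,-0.0036,0.0015,0]]]'>/dev/null;  python3 -c "
from h import *
pol()"; done; python3 -c "
from h import *
level()"
```

```text
t 20.88 phi -118.1 r 0.0598 off 0.0223 z 0.0746 clampxy -0.0085 -0.1532 F n,e,z 8.95 -1.54 -3.28 Mz 0.017
t 20.97 phi -119.0 r 0.0598 off 0.0224 z 0.075 clampxy -0.0094 -0.1532 F n,e,z 9.42 -2.79 -4.21 Mz 0.007
level ax,ay deg [ 0.87 -0.18]
```

```bash
for k in 1; do python3 -m inch '[[[0.5,0,0.3,-0.0005,-0.0034,0.0015,0]]]'>/dev/null;  python3 -c "
from h import *
pol()"; done; python3 -m inch '[[[0.3,0,0,0,0.004,0,0],[0,0,0,0,0.006,0,0],[0,0,0,0,0.003,-0.01,0],[0,0,0,0,0,-0.03,0],[0,0,0,0,0,-0.02,0]]]'; python3 -m inch '[[[0,0,0,-0.01,0,-0.03,0],[0,0,0,-0.03,0,-0.03,0],[0,0,0,-0.03,0,-0.03,0],[0,0,0,-0.03,0,0,0],[0,0,0,0,0,0,0]]]'
python3 - <<'E'
from h import *
pol()
a=camera("side")[190:250,255:300]; b=camera("top")[150:270,230:390]
b=cv2.resize(b,None,fx=4,fy=4,interpolation=cv2.INTER_CUBIC)
cv2.imwrite("pics/t3.png",b[:,:,::-1])
E
```

```text
t 21.05 phi -119.3 r 0.06 off 0.0221 z 0.0753 clampxy -0.0101 -0.1531 F n,e,z 11.09 -2.21 -2.94 Mz -0.015
time: 21.47
tcp_pos: [0.5953, -0.1733, 0.136]
orientation: [[0.415, 0.91, 0.005], [0.91, -0.415, 0.002], [0.003, 0.004, -1.0]]
force: [-0.1, 0.5, 2.0]
width: -0.001
time: 21.88
tcp_pos: [0.5531, -0.2669, 0.2403]
orientation: [[0.412, 0.911, 0.012], [0.911, -0.412, -0.004], [0.001, 0.013, -1.0]]
force: [1.2, 0.3, -1.3]
width: -0.002
t 21.88 phi -119.3 r 0.1647 off 0.034 z 0.2403 clampxy -0.0509 -0.2503 F n,e,z 0.94 -0.72 -1.34 Mz 0.045
```

View pics/t3.png

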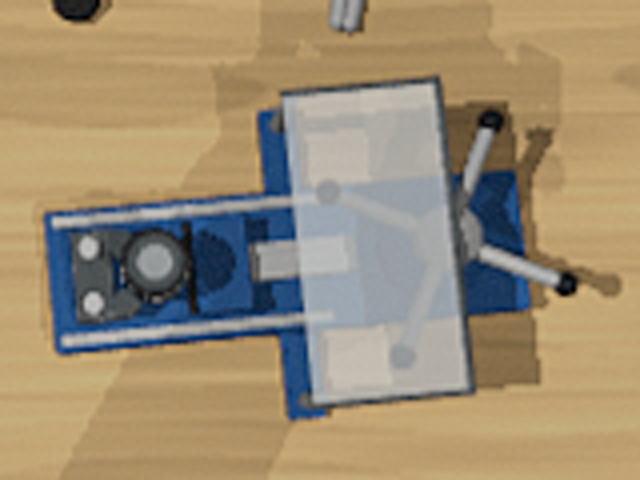

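```bash
python3 - <<'E'
from h import *
i=camera_info("top"); c=np.radians(A); X=np.array([np.cos(c),np.sin(c)]);Y=np.array([-X[1],X[0]])
f=lambda p,z:ray(i,[np.array(p)/4+[230,150]-.35],z)[0][:2]
for p in((490,120),(568,284)): d=f(p,.085)-HUB; print(np.linalg.norm(d).round(4),np.degrees(np.arctan2(d@Y,d@X)).round(1))
d=f((156,261),.105)-np.array([.58228,-.01313]); print("barrel",d@X,d@Y)
print(sense()["force"].round(1),sense()["dq"].round(3)); job_done()
E
```

```text
0.0757 -25.7
0.0756 -116.3
barrel 0.0007934307101256945 0.0838113352380368
[-0.2  0.6 -0.5] [ 0.037  0.012  0.041  0.01  -0.01   0.009]
the job is handed in; nothing more can be done
```

The thick barrel is standing upright in the V stop, gripped by the jaw at roughly 20–28 N (estimated, not measured directly), and the job is handed in at about 22 s of 72 s. The arm is raised and clear of the clamp.

I set the barrel on the bed about 10 mm short of the V and let go. Then I wound the jaw in with shut fingers, pushing three spokes in turn on the open side.

- **Position:** the last top view puts the barrel 0.8 mm off the bed's middle line. It is at y = 84 mm along the bed, against about 83 mm estimated from the V faces. I did not know the exact seat position.
- **Capstan:** the spoke I pushed last was at about -116° after I backed off, the same as while I was pushing, so it held.
- **Spoke force:** readings were about 7 N while winding freely. They rose to about 9.4 N over the last few steps and 11.1 N on the last push. No reading passed about 12 N, against the 25 N limit.
- **Grip:** my two estimates disagree. The push force gave about 18 N just before the final small push; the turn after first contact gave about 24–28 N. Both are inside 12–40 N.
- **Disagreement on the way:** during the second spoke's push the tool turned ahead of the spoke by about 11° and rode up. A wrist picture showed where the spoke really was, so I switched to the next one.
- **Bystanders:** I didn't touch the slim barrel or anything else on the bench, as far as I could tell, but I did not measure them again at the end.

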